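# Clamp a routing template with the vacuum valve

### The arm

A 6-joint arm with a two-finger parallel gripper is mounted at the origin on the work surface. World frame = base frame: x ahead of the robot, y to its left, z up, the work surface at z = 0. Lengths are in mm, angles in rad, forces in N, time in s.
With the tool pointing down it reaches from about 350 to 875 mm from the base axis. Payload 4.2 kg.
Tool frame: the origin (TCP) lies on the mounting face of the last link; the fingertips stand 173 mm ahead of it and the grasp point (between the pads) lies 155 mm ahead of it; z points along the fingers, y is the line along which they close (so a half turn about z gives the same grasp; the last joint's range is limited). The gripper opens to 85 mm and grips with 20 to 120 N. Pads are 22 mm wide; open, the fingers measure 114 mm over their backs; the gripper's body (76 mm by 85 mm) begins 54 mm behind the grasp point. The pads swing forward as they close: fully open they stand 13 mm farther back than shut.
Start: joints at [-0.936, 0.385, 0.008, 0, -1.194, -0.259], TCP at [229.4, -581.357, 404.712] pointing down, gripper open.
Joint ranges: [-3.14, 3.14], [-1.21, 2.06], [-1.07, 1.41], [-3.16, 2.05], [-2.99, -0.16], [-3.1, 3.1]. Speed limits (rad/s): [2.79, 2.79, 3.14, 3.14, 3.14, 3.14].

### API

Orientations are given as a unit quaternion [x, y, z, w].
In Python, from bench import arm gives the robot as it stands. The module is installed in compiled form; this text tells all that it offers.
- The arm moves only by the tool move_arm, never from a script. Its arguments are lists of equal length, an entry for each row: "fingers": the finger opening in mm, from 0 to 85.4; "travel": the shift along the tool's x, y, z in mm, a list of three; "dr": the turn, a rotation vector about the tool's x, y, z in rad, a list of three. A call has 1 to 10 rows; each row is the pose to reach, as a shift and turn from the pose commanded when the call began, along the tool's axes at that moment; what a row does not reach only later rows make up. A row lasts 1/10 s, in which the tool goes at most 50 mm and 8.59 degrees, less where a joint would pass 70% of its speed; a pose out of reach is approached as far as the arm can. A call with a gripper value outside its range is refused whole. The fingers move at their own pace and stop on an object; the grip force is fixed at half the most. Time passes only in rows, so rows that repeat a pose let the fingers close. It gives the time, the measured TCP pose, the force, the opening and the grip force at its end, in the units of the state.
- arm.read_state(): the state, without advancing time (a new reading comes with each control period).
- arm.get_image(name): name is "scene" or "top"; returns the picture (420x560x3 uint8, red, green, blue); there is no depth.
- arm.camera_model(name): a dict with "intrinsics" (3x3 intrinsics, pixels), "pose" (4x4, takes a point from camera to world coordinates). Camera axes: x right, y up, looking along -z (the intrinsics and any distortion apply to the point x, -y, -z); pixel columns grow to the right and rows downward; lengths in mm; the calibration is good to about 2 mm. A picture is of the moment at which its call begins. camera_model takes no time and is no camera call.
- arm.job_done(): hands the job in; it is judged then, once.
The state is a dict: "clock": time; "joints": joint angles; "joint_vel": joint speeds; "joint_efforts": joint torques, N m; "position": TCP position; "ee_rot": TCP orientation; "contact_force": force on the tool from outside, world axes, zero at the start; "wrist_torque": the same for the moment, N m; "gripper_width": finger opening in mm; "grasp_force": force on a finger pad.
Only numpy, scipy, OpenCV 4.12 (cv2) and the standard library are available. Lean on these libraries where they do the work, as an engineer would, in place of code of your own. Each camera call takes 0.05 s, during which the arm holds its last target. There are 200 camera calls.

### The job

Lay the plywood template (the longer of the two loose plywood boards) flat on the pine blank that sits on the vacuum plate, edges flush and square all round, setting it down gently and without shifting the blank. Once it lies there released, turn the vacuum valve's lever from off to fully on, against its stop. Leave everything else where it is.

Things in the scene. Friction and masses are not known exactly. Their poses are not given: they have to be found in the camera images.
- template: Plywood routing template, a flat board 62 x 150 x 15 mm (x, y, z), lying flat on the bench; the longer of the two loose plywood boards there. Origin: centre of underside; long side along y.
- blank: Pine blank, 62 x 150 x 18 mm (x, y, z), lying loose on the vacuum plate. Origin: centre of underside, 25 mm above the bench; long side along y; its top is 43 mm above the bench. The template has the same outline.
- vac_plate: Fixed aluminium vacuum plate, 120 x 200 x 25 mm (x, y, z), on the bench. Origin: centre of underside.
- vac_unit: Fixed grey vacuum unit, 320 deep, 220 mm wide. Its front panel slopes 38 degrees, facing up and to the unit's -x, from 66 mm above the bench at the front to 220 mm at the rear. Origin: on the bench, below where the valve's axis crosses the panel (140 mm up). A brass ball valve lies across the panel, pipe along y, up to 43 mm off the panel. A pressure gauge sits upslope, 18 mm thick.
- guard_bar (a point): Middle of the bar of the fixed guard hoop, a 20 mm steel tube: the bar, 200 mm long along the unit's y, lies 105 mm upslope of the valve's axis and 222 mm off the panel; its two legs meet the panel 117 mm upslope, 100 mm either side of the axis. The bar overhangs the valve: no room for a vertical gripper, but room for a tool leaning 22 to 38 degrees, in from the unit's front.
- valve_axis (a point): Fixed point on the turning axis of the valve lever, level with the middle of the lever's grip, 67 mm off the panel. Site axes are those of vac_unit; the turning axis is the panel's normal, in those axes (-0.616, 0, 0.788).
- valve_grip (a point): Middle of the black grip of the valve lever, 85 mm from the axis; moves with the lever. The grip is a bar 82 mm long (40 to 122 mm from the axis), 16 mm wide, 14 mm thick (along the panel's normal). Site axes: -x points from the axis outward along the lever, z is the panel's normal.
- valve_lever (a joint): Angle of the valve lever, rad. 0 = off (stop): the lever points straight down the slope, across the pipe. pi/2 = on (stop): the lever lies along the pipe, pointing to the unit's -y. Grows anticlockwise looking at the panel from its front. Stiff, stays where left (about 3 to 4 N at the grip).
- offcut: Short plywood offcut, 62 x 90 x 15 mm (x, y, z), lying flat; same stock and width as the template but 60 mm shorter. Origin: centre of underside. Bystander.
- glue: White plastic glue bottle, radius 28, height 160 mm, upright. Origin: centre of underside. Bystander.
- tape_measure: Black tape measure, 62 x 65 x 36 mm. Origin: centre of underside. Bystander.
- try_square: Try square lying flat: dark wooden stock 18 x 100 x 16 mm at the origin, steel blade reaching 135 mm along +x. Origin: centre of the stock's underside. Bystander.
- block_plane: Hand plane, 160 x 50 mm, 52 mm tall. Origin: centre of underside. Bystander.
- pencil_pot: Empty steel pot, radius 36, height 90 mm. Origin: centre of underside. Bystander.
- mallet: Hammer lying on the bench, handle along its x. Bystander.
Not all that is in view belongs to the job. What is shaped like the template but blue or orange is not meant.

How it is judged:
By the outcome, as a careful person would: the job done as asked, in the order asked, and still so for the second after the job is handed in, with the robot touching nothing.
It also fails if it takes over 70 s, if anything falls off the work surface, if the arm or the gripper's body presses on something with over 40 N, if the wrist force passes 120 N, or if a joint passes its speed limit or range.

## Working session

There is one attempt and no reset: what is moved stays moved. The work goes in short steps, Python scripts to look and compute and a tool call to move; the robot and the scene stay as the last step left them, time stands still between calls to the robot, and variables do not carry over. Pictures are saved under pics/ and viewed, at most 10 in all, crops included, and the job is handed in when it is done.

Besides the shell and the picture viewer there is one more tool, called as name(argument=value, ...) on one line, values as JSON. move_arm: Moves the arm, as the interface text tells. Its arguments: {"type":"object","properties":{"fingers":{"type":"array","items":{"type":"number"}},"travel":{"type":"array","items":{"type":"array","items":{"type":"number"}}},"dr":{"type":"array","items":{"type":"array","items":{"type":"number"}}}},"required":["fingers","travel","dr"]}

```bash
mkdir -p pics; python3 - <<'E'
from bench import arm
import cv2
for n in("top","scene"):
    im=arm.get_image(n); cv2.imwrite(f"pics/{n}0.png",cv2.resize(im[:,:,::-1],(800,600),interpolation=cv2.INTER_CUBIC))
    cv2.imwrite(f"pics/{n}0_raw.png",im[:,:,::-1])
    m=arm.camera_model(n); print(n,m)
print(arm.read_state())
E
```

```text
top {'intrinsics': array([[413.93178611,   0.        , 286.03707264],
       [  0.        , 413.93178611, 208.70879309],
       [  0.        ,   0.        ,   1.        ]]), 'pose': array([[ 2.14415094e-02,  9.96982768e-01, -7.46030902e-02,
         3.97514919e+02],
       [-9.99769313e-01,  2.14756319e-02, -3.44866854e-04,
         7.33919133e+00],
       [ 1.25832219e-03,  7.45932746e-02,  9.97213247e-01,
         1.57547325e+03],
       [ 0.00000000e+00,  0.00000000e+00,  0.00000000e+00,
         1.00000000e+00]])}
scene {'intrinsics': array([[463.98440472,   0.        , 281.91060303],
       [  0.        , 463.98440472, 211.23225091],
       [  0.        ,   0.        ,   1.        ]]), 'pose': array([[ 5.81183494e-01, -5.32289505e-01,  6.15543361e-01,
         1.29727868e+03],
       [ 8.13483591e-01,  4.00173160e-01, -4.22025935e-01,
        -5.22856993e+02],
       [-2.16839556e-02,  7.46008931e-01,  6.65582813e-01,
         1.08550273e+03],
       [ 0.00000000e+00,  0.00000000e+00,  0.00000000e+00,
         1.00000000e+00]])}
{'clock': 0.1, 'joints': array([-9.36413081e-01,  3.85473627e-01,  6.74646661e-03, -4.07382220e-04,
       -1.19403449e+00, -2.58585971e-01]), 'joint_vel': array([ 4.56356520e-05, -1.67833415e-03,  2.25850080e-03,  7.33712931e-04,
        4.49013594e-04, -1.10093130e-03]), 'joint_efforts': array([ 3.95705938e-04, -3.93319094e+01,  1.88927758e+01,  4.19792801e+00,
       -2.65009912e-03,  8.62021835e-06]), 'position': array([ 229.333481  , -581.20090975,  403.73211446]), 'ee_rot': array([-1.86721034e-01,  9.82412466e-01,  9.68086573e-04, -2.53541116e-04]), 'contact_force': array([ 0.2242794 , -0.07153169,  0.19772798]), 'wrist_torque': array([ 0.0298113 ,  0.05840552, -0.01520706]), 'grasp_force': 0.0, 'gripper_width': 85.54589541274231}
```

View pics/top0.png

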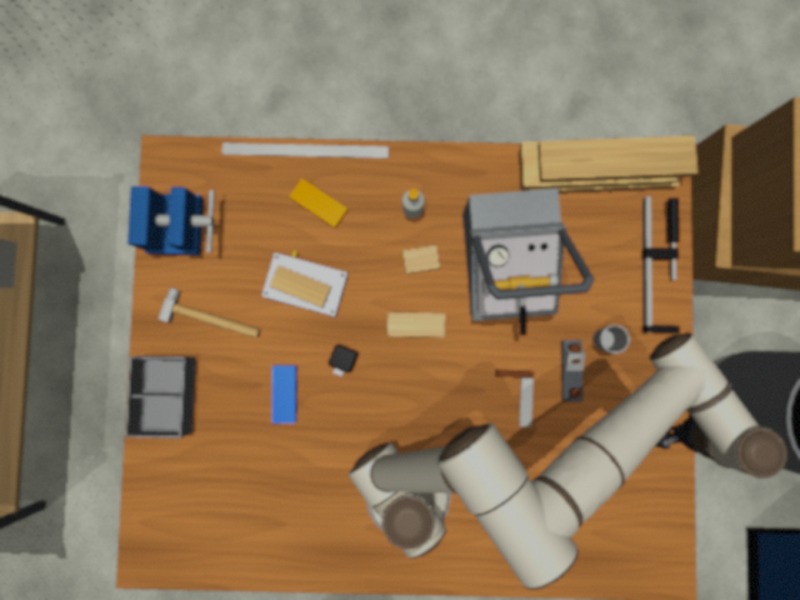

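View pics/scene0.png

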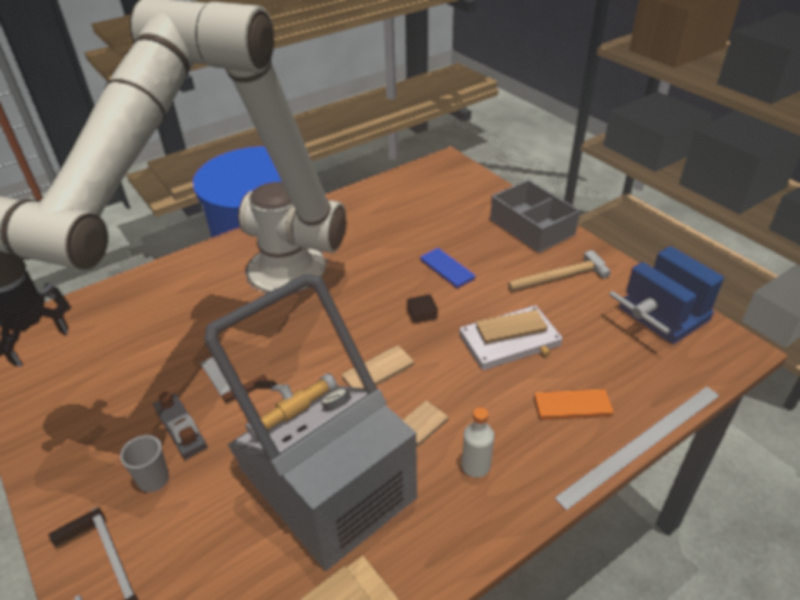

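The top view shows the template at about (416,325), the offcut at (421,259), the blank on the plate at (302,286), and the lever tip at (522,322), all in 800x600 scale. The scene view agrees with this. Next I'll enlarge these areas and measure.

```bash
cat > h.py <<'E'
from bench import arm
import cv2, numpy as np
def avg(n,k=6): return np.mean([arm.get_image(n).astype(np.float32) for _ in range(k)],0)
def ray(n,uv,z):
    m=arm.camera_model(n);K=m["intrinsics"];P=m["pose"]
    uv=np.atleast_2d(uv).astype(float)
    d=np.c_[(uv[:,0]-K[0,2])/K[0,0],-(uv[:,1]-K[1,2])/K[1,1],-np.ones(len(uv))]@P[:3,:3].T
    o=P[:3,3]; return o+d*((z-o[2])/d[:,2])[:,None]
def proj(n,X):
    m=arm.camera_model(n);K=m["intrinsics"];P=m["pose"]
    c=(np.atleast_2d(X)-P[:3,3])@P[:3,:3]
    return np.c_[K[0,0]*c[:,0]/-c[:,2]+K[0,2],K[1,1]*-c[:,1]/-c[:,2]+K[1,2]]
E
python3 - <<'E'
from h import *
t=avg("top");s=avg("scene");np.save("t0.npy",t);np.save("s0.npy",s)
def up(im,x,y,w,h,W=400,H=300): return cv2.resize(im[y:y+h,x:x+w],(W,H),interpolation=cv2.INTER_NEAREST)
a=np.vstack([np.hstack([up(t,175,170,80,60),up(t,260,165,80,60)]),np.hstack([up(s,315,205,80,60),up(s,230,230,80,60)])])
cv2.imwrite("pics/c1.png",a[:,:,::-1])
h=cv2.cvtColor(t.astype(np.uint8),cv2.COLOR_RGB2HSV)
for u,v in((291,227),(295,181),(211,200),(291,240),(230,188),(365,220)):print(u,v,t[v,u].round(),h[v,u])
for u,v in((358,228),(265,258),(290,290)):print(u,v,s[v,u].round())
E
```

```text
291 227 [194. 176. 126.] [ 22  91 194]
295 181 [193. 165. 117.] [ 19 102 193]
211 200 [189. 159. 102.] [ 19 119 189]
291 240 [162. 108.  55.] [ 15 170 162]
230 188 [186. 185. 184.] [ 10   4 186]
365 220 [24. 23. 23.] [165  21  24]
358 228 [186. 151. 108.]
265 258 [211. 173. 130.]
290 290 [201. 165. 124.][ WARN:0@7.914] global loadsave.cpp:1063 imwrite_ Unsupported depth image for selected encoder is fallbacked to CV_8U.
```

View pics/c1.png

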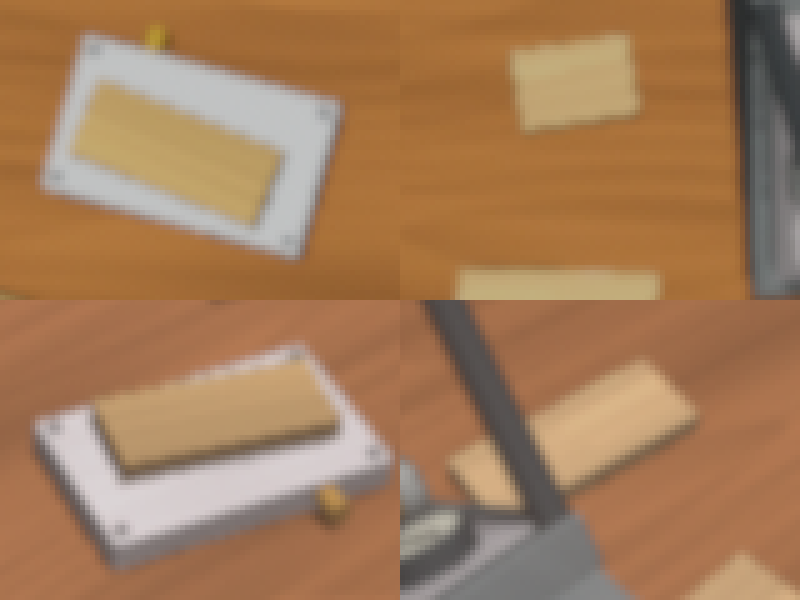

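The crop shows the blank and plate at left, with the blank's dark sides easy to separate from its top. The offcut and the cut-off template are at top right. In the scene view the hoop leg crosses the template. I'll measure with upscaled masks and minAreaRect in world coordinates.

```bash
cat >> h.py <<'E'
S=8
def rect(n,im,box,z,f,hull=True):
    x,y,w,h=box
    c=cv2.resize(im[y:y+h,x:x+w],None,fx=S,fy=S,interpolation=cv2.INTER_CUBIC)
    m=f(c).astype(np.uint8)
    cs,_=cv2.findContours(m,cv2.RETR_EXTERNAL,cv2.CHAIN_APPROX_NONE)
    k=max(cs,key=cv2.contourArea)[:,0].astype(float)
    uv=(k+.5)/S-.5+[x,y]
    X=ray(n,uv,z)[:,:2].astype(np.float32)
    (cx,cy),(a,b),_=r=cv2.minAreaRect(X)
    p=cv2.boxPoints(r);e=max(p[1]-p[0],p[2]-p[1],key=np.linalg.norm)
    ang=np.degrees(np.arctan2(e[1],e[0]))%180
    M=cv2.moments(cv2.convexHull(X));cc=(M['m10']/M['m00'],M['m01']/M['m00'])
    return np.round([cx,cy,*cc,a,b,ang],1)
E
python3 - <<'E'
from h import *
t=np.load("t0.npy");s=np.load("s0.npy")
br=lambda c:c[...,2]/(c[...,0]+1)
print("tmpl top",rect("top",t,(262,212,60,30),15,lambda c:br(c)>.48))
print("offc top",rect("top",t,(275,165,40,30),15,lambda c:br(c)>.48))
print("blank top",rect("top",t,(183,180,55,40),43,lambda c:(br(c)<.77)&(c[...,0]>130)))
print("plate top",rect("top",t,(178,172,68,54),25,lambda c:(br(c)>.77)&(c[...,0]>100)))
print("blank scn",rect("scene",s,(328,212,60,32),43,lambda c:(br(c)<.75)&(c[...,0]>125)))
for u in range(275,310,3): print(u,s[258,u-25].round(),end=' ')
print()
# lever dark, along panel
for v in range(200,245,3): print(v,[int(x) for x in t[v,355:376].mean(1)])
E
```

```text
tmpl top [446.4 -11.7 446.2 -12.1  66.6 156.8  90.5]
offc top [620.4 -21.7 620.5 -22.   66.6  95.4 100.3]
blank top [538.2 291.7 538.2 291.8 149.7  59.5  69.4]
plate top [545.8 283.6 545.6 283.6 204.9 124.3  75.8]
blank scn [536.  300.7 524.8 301.7 203.5 125.6  53.1]
275 [82. 74. 71.] 278 [86. 82. 81.] 281 [116. 100.  87.] 284 [212. 174. 131.] 287 [213. 175. 132.] 290 [211. 173. 130.] 293 [213. 174. 131.] 296 [211. 172. 130.] 299 [205. 168. 126.] 302 [191. 157. 118.] 305 [148. 122.  92.] 308 [124.  95.  71.] 
200 [117, 112, 113, 117, 119, 119, 118, 120, 121, 123, 123, 120, 115, 110, 108, 107, 104, 101, 98, 95, 93]
203 [77, 78, 79, 82, 82, 82, 82, 82, 82, 82, 83, 84, 85, 85, 85, 85, 85, 86, 85, 86, 87]
206 [87, 87, 86, 86, 85, 85, 85, 84, 84, 83, 82, 82, 82, 82, 82, 83, 83, 83, 84, 85, 85]
209 [128, 132, 135, 137, 134, 124, 113, 105, 104, 115, 126, 132, 140, 149, 157, 162, 166, 166, 167, 168, 168]
212 [172, 173, 173, 172, 167, 154, 136, 121, 117, 126, 136, 140, 149, 160, 169, 172, 172, 172, 173, 173, 173]
215 [173, 174, 174, 173, 168, 155, 137, 117, 94, 69, 54, 57, 92, 134, 160, 170, 
[... 219 characters left out ...]
4 [76, 75, 75, 75, 75, 73, 70, 63, 50, 34, 23, 22, 32, 49, 66, 77, 83, 83, 81, 80, 82]
227 [98, 98, 94, 86, 76, 70, 69, 72, 65, 47, 28, 24, 41, 67, 87, 100, 103, 104, 103, 103, 103]
230 [110, 109, 106, 95, 80, 73, 74, 77, 70, 50, 28, 25, 42, 68, 90, 101, 104, 104, 103, 103, 102]
233 [107, 107, 105, 99, 88, 76, 71, 72, 68, 58, 45, 40, 52, 75, 94, 103, 105, 105, 105, 105, 104]
236 [109, 109, 108, 104, 93, 79, 73, 77, 89, 99, 101, 102, 101, 103, 104, 104, 103, 104, 103, 104, 103]
239 [110, 109, 110, 108, 105, 101, 99, 100, 104, 108, 110, 110, 108, 109, 109, 109, 108, 108, 107, 107, 107]
242 [110, 110, 110, 110, 110, 109, 109, 109, 108, 108, 108, 106, 107, 107, 106, 106, 105, 105, 105, 105, 106]
```

```bash
cat >> h.py <<'E'
from scipy.spatial.transform import Rotation as Ro
def down(yaw):  # tool z down, tool y at yaw deg
    a=np.radians(yaw);y=np.array([np.cos(a),np.sin(a),0]);z=np.array([0,0,-1.])
    return Ro.from_matrix(np.c_[np.cross(y,z),y,z])
def plan(p,R):
    s=arm.read_state();C=Ro.from_quat(s["ee_rot"])
    d=C.inv().apply(np.array(p)-s["position"]);r=(C.inv()*R).as_rotvec()
    print("travel",d.round(1).tolist(),"dr",r.round(4).tolist())
    return d,r
E
python3 - <<'E'
from h import *
plan((300,-300,404),down(146))
plan((446.3,-12,300),down(180.5))
t=np.load("t0.npy");s=np.load("s0.npy")
a=cv2.resize(t[120:240,320:420],(500,600),interpolation=cv2.INTER_CUBIC)
cv2.imwrite("pics/u1.png",a[:,:,::-1].clip(0,255).astype(np.uint8))
E
```

```text
travel [-168.9, 235.8, 0.7] dr [-0.0001, 0.0, -0.6016]
travel [-410.7, 450.0, 104.7] dr [-0.0001, 0.0, -1.2037]
```

View pics/u1.png

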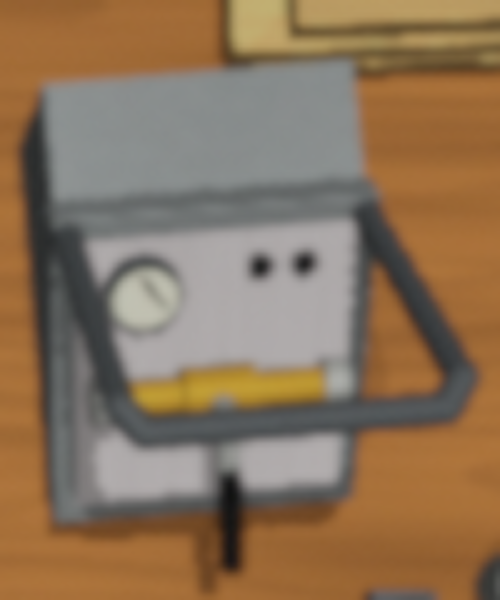

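The crop (5x, offset (320,120)) shows the unit's rear corners at (45,85) and (355,62), and the front corners at (55,522) and (350,497). The lever tip is at (231,570) and the inner end of the grip at (228,475). I'll fit the unit pose from these and start moving.

```bash
python3 - <<'E'
from h import *
from scipy.optimize import least_squares
L=np.array([[225,110,220],[225,-110,220],[-94.7,110,66],[-94.7,-110,66],[-137.3,0,118],[-72.7,0,168]])
uv=np.array([[45,85],[355,62],[55,522],[350,497],[231,570],[228,475]])/5+[320,120]-.4
def W(q):
    return Ro.from_euler('z',q[2]).apply(L)+[q[0],q[1],0]
f=lambda q:(proj("top",W(q))-uv).ravel()
r=least_squares(f,[550,-230,.05]);print(r.x,np.degrees(r.x[2]));print(r.fun.reshape(-1,2).round(2))
print(proj("scene",W(r.x)).round(1), (proj("scene",W(r.x))*800/560).round(0))
E
```

```text
[ 5.50474722e+02 -2.55575153e+02  1.13136196e-01] 6.482226544157592
[[-2.25 -5.69]
 [ 1.38 -7.  ]
 [ 0.26  3.86]
 [ 1.24  3.34]
 [-0.97  3.06]
 [ 0.43  3.02]]
[[296.8 297.4]
 [220.1 355.2]
 [221.7 265.9]
 [155.9 307.9]
 [178.8 265.3]
 [188.9 266.1]] [[424. 425.]
 [314. 507.]
 [317. 380.]
 [223. 440.]
 [255. 379.]
 [270. 380.]]
```

move_arm(fingers=[85,85,85,85,85,85,85], travel=[[-24,34,0],[-48,67,0],[-72,101,0],[-97,135,0],[-121,168,0],[-145,202,0],[-169,236,0]], dr=[[0,0,-0.086],[0,0,-0.172],[0,0,-0.258],[0,0,-0.344],[0,0,-0.43],[0,0,-0.516],[0,0,-0.602]])

```text
clock: 1.4
position: [300.0, -298.3, 405.0]
ee_rot: [-0.471, 0.882, -0.0, 0.0]
contact_force: [0.8, 0.4, 0.8]
gripper_width: 85.1
grasp_force: 0.0
```

```bash
cat > u.py <<'E'
from h import *
from scipy.optimize import least_squares
uv=np.array([[45,85],[355,62],[55,522],[350,497],[231,570],[228,475]])/5+[320,120]-.4
def W(q):
    L=np.array([[q[3],110,220],[q[3],-110,220],[-94.7,110,66],[-94.7,-110,66],[-137.3,0,118],[-72.7,0,168]])
    return Ro.from_euler('z',q[2]).apply(L)+[q[0],q[1],0]
f=lambda q:(proj("top",W(q))-uv).ravel()
r=least_squares(f,[550,-230,.05,200])
E
python3 - <<'E'
from u import *
print(r.x,np.degrees(r.x[2]));print(r.fun.reshape(-1,2).round(2))
print((proj("scene",W(r.x))*800/560).round(0))
plan((446.3,-12,260),down(180.5))
E
```

```text
[ 5.62161186e+02 -2.54228033e+02  1.14161454e-01  1.91771120e+02] 6.540969475099473
[[-1.67  0.67]
 [ 2.03 -0.73]
 [-0.04  0.68]
 [ 0.91  0.1 ]
 [-1.29 -0.29]
 [ 0.08 -0.42]]
[[415. 417.]
 [306. 498.]
 [320. 383.]
 [226. 444.]
 [259. 382.]
 [273. 384.]]
travel [-319.3, 37.8, 145.0] dr [-0.001, -0.0002, -0.5985]
```

move_arm(fingers=[85,85,85,85,85,85,85,85], travel=[[-40,5,10],[-80,10,25],[-120,14,45],[-160,19,65],[-200,24,85],[-240,29,105],[-280,33,125],[-319,38,145]], dr=[[0,0,-0.075],[0,0,-0.15],[0,0,-0.225],[0,0,-0.3],[0,0,-0.375],[0,0,-0.45],[0,0,-0.525],[0,0,-0.5985]])

```text
clock: 2.2
position: [447.5, -12.3, 259.4]
ee_rot: [0.71, -0.704, 0.0, -0.001]
contact_force: [-0.2, -0.3, 0.3]
gripper_width: 85.3
grasp_force: 0.0
```

```bash
python3 - <<'E'
from h import *
plan((446.3,-12,171),down(180.5))
E
```

```text
travel [-0.3, 1.3, 88.4] dr [-0.0014, 0.0002, 0.0006]
```

move_arm(fingers=[85,85,85,85,85], travel=[[0,1,35],[0,1,65],[0,1,80],[0,1,88],[0,1,88]], dr=[[0,0,0],[0,0,0],[0,0,0],[0,0,0],[0,0,0]])

```text
clock: 2.7
position: [445.8, -14.0, 171.1]
ee_rot: [0.709, -0.705, -0.0, 0.001]
contact_force: [-0.8, -0.1, -0.2]
gripper_width: 85.2
grasp_force: 0.0
```

move_arm(fingers=[60,55,55,55,55,55], travel=[[0,0,0],[0,0,0],[0,0,0],[0,0,0],[0,0,0],[0,0,0]], dr=[[0,0,0],[0,0,0],[0,0,0],[0,0,0],[0,0,0],[0,0,0]])

```text
clock: 3.3
position: [446.3, -13.9, 173.2]
ee_rot: [0.709, -0.705, 0.001, -0.001]
contact_force: [-0.8, 0.2, 7.0]
gripper_width: 60.7
grasp_force: 65.3
```

move_arm(fingers=[75,80,80,60,55,55,55,55,55], travel=[[0,0,0],[0,0,0],[0,0,-6],[0,0,-6],[0,0,-6],[0,0,-6],[0,0,-6],[0,0,-6],[0,0,-6]], dr=[[0,0,0],[0,0,0],[0,0,0],[0,0,0],[0,0,0],[0,0,0],[0,0,0],[0,0,0],[0,0,0]])

```text
clock: 4.2
position: [446.0, -13.9, 178.8]
ee_rot: [0.709, -0.705, 0.0, -0.0]
contact_force: [-2.0, 0.1, 10.2]
gripper_width: 60.0
grasp_force: 62.1
```

```bash
python3 - <<'E'
from h import *
s=arm.read_state();print(s["position"],s["contact_force"],s["wrist_torque"],s["joints"].round(3))
print(Ro.from_quat(s["ee_rot"]).as_matrix().round(4))
plan((536,290,330),down(159.4))
E
```

```text
[446.00609898 -13.94825406 178.79003641] [-2.0469515   0.13065651 10.16179728] [ 0.14551985  0.71008836 -0.06407847] [ 0.335  0.409 -0.69   0.001 -0.47  -0.33 ]
[[ 5.8e-03 -1.0e+00  1.1e-03]
 [-1.0e+00 -5.8e-03  1.0e-04]
 [-1.0e-04 -1.1e-03 -1.0e+00]]
travel [-303.4, -91.9, -151.1] dr [-0.0011, 0.0003, 0.3653]
```

move_arm(fingers=[55,55,55,55,55,55,55,55,55,55], travel=[[0,0,-20],[0,0,-50],[-25,-8,-80],[-65,-20,-84],[-110,-34,-84],[-155,-47,-84],[-200,-61,-84],[-245,-75,-84],[-280,-86,-84],[-303,-92,-84]], dr=[[0,0,0],[0,0,0],[0,0,0.03],[0,0,0.08],[0,0,0.135],[0,0,0.19],[0,0,0.245],[0,0,0.3],[0,0,0.34],[0,0,0.3653]])

```text
clock: 5.2
position: [536.4, 292.1, 261.0]
ee_rot: [-0.569, 0.822, 0.0, -0.0]
contact_force: [0.4, -0.2, -0.9]
gripper_width: 59.6
grasp_force: 65.5
```

move_arm(fingers=[55,55], travel=[[0,0,0],[0,0,0]], dr=[[0,0,0],[0,0,0]])

```text
clock: 5.4
position: [535.6, 289.5, 260.7]
ee_rot: [-0.569, 0.822, 0.0, -0.001]
contact_force: [-1.1, -0.9, -1.3]
gripper_width: 59.3
grasp_force: 65.5
```

```bash
python3 - <<'E'
from h import *
s=arm.read_state();print(s["position"],s["contact_force"],s["wrist_torque"],s["gripper_width"])
print(Ro.from_quat(s["ee_rot"]).as_matrix().round(4))
t=avg("top");s=avg("scene");np.save("t1.npy",t);np.save("s1.npy",s)
def up(im,x,y,w,h,W=400,H=400): return cv2.resize(im[y:y+h,x:x+w],(W,H),interpolation=cv2.INTER_NEAREST)
a=np.hstack([up(t,175,160,80,80),up(s,310,190,80,80)])
cv2.imwrite("pics/c2.png",a[:,:,::-1].astype(np.uint8))
E
```

```text
[535.58511081 289.48236215 260.69345749] [-1.09808915 -0.93709944 -1.27644189] [-0.01321611  0.06168769 -0.02382922] 59.312224370453855
[[-0.3515 -0.9362 -0.0021]
 [-0.9362  0.3515 -0.0013]
 [ 0.002   0.0015 -1.    ]]
```

View pics/c2.png

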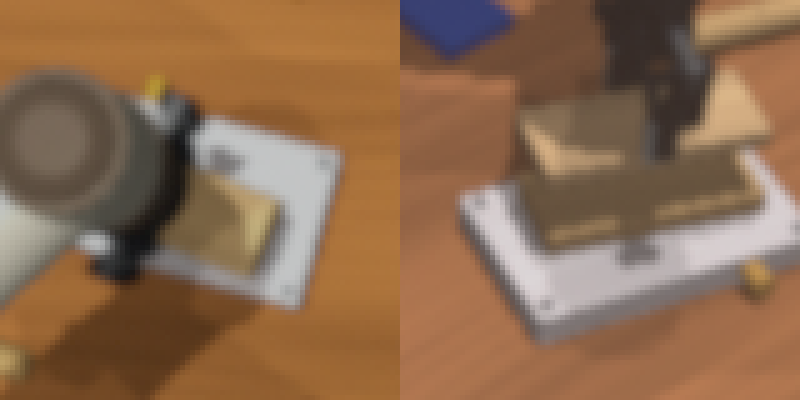

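Held and level: the top view shows the template's right end, and the scene view shows the template hovering over the blank with both sets of corners visible. I'll refine the edges with sub-pixel profiles.

```bash
cat >> h.py <<'E'
def edge(n,im,c,ang,z,at,strip,f,sgn,w=8):
    """sub-pixel edge position along direction ang (deg) near distance `at`; sgn=+1 if f rises outward"""
    a=np.radians(ang);d=np.array([np.cos(a),np.sin(a)]);q=np.array([-d[1],d[0]])
    s=np.arange(at-w-2,at+w+2.01,.25);o=np.linspace(*strip,30)
    P=np.array(c)+s[:,None,None]*d+o[None,:,None]*q
    X=np.dstack([P,np.full(P.shape[:2],z)]).reshape(-1,3)
    uv=proj(n,X).astype(np.float32).reshape(*P.shape[:2],2)
    lin=((im/255)**2.2).astype(np.float32)
    v=cv2.remap(lin,uv[...,0],uv[...,1],cv2.INTER_LINEAR).mean(1)
    g=np.clip(sgn*np.gradient(f(v)),0,None)
    k=g.argmax();m=np.abs(s-s[k])<4
    return round(float((g*m*s).sum()/(g*m).sum()),2)
E
python3 - <<'E'
from h import *
t=np.load("t0.npy");s=np.load("s0.npy")
B=lambda v:v[:,2]; R=lambda v:v[:,0]
c=(446.3,-12)
for nm,f in(("B",B),("G",lambda v:v[:,1])):
  print("tmpl top",nm,[edge("top",t,c,a,15,h,st,f,-1) for a,h,st in((90.4,75,(-22,22)),(270.4,75,(-22,22)),(.4,31,(-60,60)),(180.4,31,(-60,60)))])
  print("offc top",nm,[edge("top",t,(620.4,-21.8),a,15,h,st,f,-1) for a,h,st in((100.3,45,(-22,22)),(280.3,45,(-22,22)),(10.3,31,(-35,35)),(190.3,31,(-35,35)))])
print("tmpl scn right",[edge("scene",s,c,90.4,15,75,(-22,22),B,-1),edge("scene",s,c,180.4,15,31,(30,-60),B,-1)])
c=(538.2,291.7)
for n,i in(("top",t),("scene",s)):
  for nm,f,g in(("B",B,1),("Rdark",R,-1)):
    print("blank",n,nm,[edge(n,i,c,a,43,h,st,f,g) for a,h,st in((69.4,75,(-22,22)),(249.4,75,(-22,22)),(-20.6,31,(-60,60)),(159.4,31,(-60,60)))])
E
```

```text
tmpl top B [75.49, 75.42, 31.68, 29.27]
offc top B [43.6, 45.16, 30.69, 29.86]
tmpl top G [75.46, 75.43, 31.61, 29.22]
offc top G [45.82, 45.13, 30.69, 29.74]
tmpl scn right [73.09, 27.91]
blank top B [75.31, 77.0, 30.99, 31.18]
blank top Rdark [84.18, 70.52, 24.99, 26.7]
blank scene B [74.13, 81.19, 40.55, 24.51]
blank scene Rdark [82.37, 72.12, 34.06, 33.64]
```

```bash
python3 - <<'E'
from h import *
plan((536.6,290.2,226.8),down(159.4))
E
```

```text
travel [-1.0, -0.2, 35.0] dr [-0.0, 0.0001, -0.0005]
```

move_arm(fingers=[55,55,55,55,55], travel=[[-1,0,12],[-1,0,24],[-1,0,31],[-1,0,34],[-1,0,34]], dr=[[0,0,0],[0,0,0],[0,0,0],[0,0,0],[0,0,0]])

```text
clock: 6.5
position: [536.3, 290.3, 226.7]
ee_rot: [-0.569, 0.822, -0.0, -0.001]
contact_force: [0.3, -0.0, -1.4]
gripper_width: 59.4
grasp_force: 65.5
```

```bash
python3 - <<'E'
from h import *
for _ in range(2):
  s=arm.read_state();print(s["position"],s["contact_force"],s["wrist_torque"],s["gripper_width"])
t=avg("top");s=avg("scene");np.save("t2.npy",t);np.save("s2.npy",s)
print(arm.read_state()["position"])
def up(im,x,y,w,h,W=400,H=600): return cv2.resize(im[y:y+h,x:x+w],(W,H),interpolation=cv2.INTER_CUBIC).clip(0,255)
a=np.hstack([up(t,200,185,36,54),up(s,328,205,60,45,400,300).repeat(2,0)])
a=np.hstack([up(t,196,180,44,44,400,400),up(s,328,205,60,60,400,400)])
cv2.imwrite("pics/c3.png",a[:,:,::-1].astype(np.uint8))
E
```

```text
[536.32088262 290.34406528 226.70791625] [ 0.34036378 -0.00827312 -1.37188045] [ 0.00906404 -0.05426021  0.01222686] 59.3916564734314
[536.32088262 290.34406528 226.70791625] [ 0.34036378 -0.00827312 -1.37188045] [ 0.00906404 -0.05426021  0.01222686] 59.3916564734314
[536.43558033 290.38427757 227.82325496]
```

View pics/c3.png

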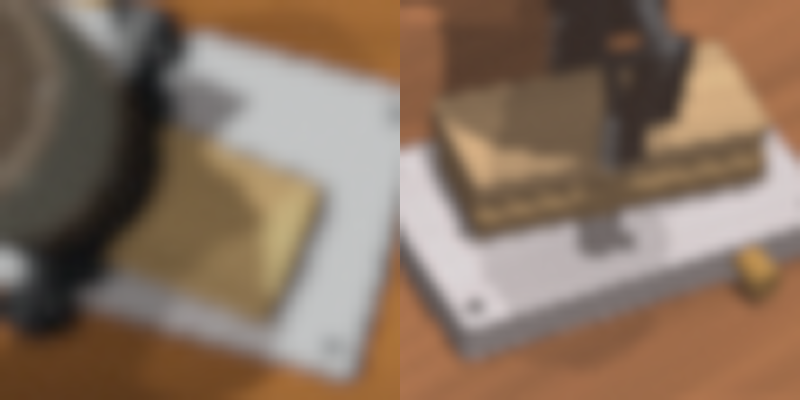

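The scene view shows a thin lit strip of the blank's top under the template's near long edge, at about (530,205) to (700,175). I'll measure apparent heights on the two faces nearest the camera to get the relative offset.

```bash
cat > prof.py <<'E'
from h import *
def prof(n,im,c,ang,half,strip,zs):
    a=np.radians(ang);d=np.array([np.cos(a),np.sin(a)]);q=np.array([-d[1],d[0]])
    o=np.linspace(*strip,40);P=np.array(c)+half*d+o[:,None]*q
    X=np.array([[*p,z] for z in zs for p in P])
    uv=proj(n,X).astype(np.float32).reshape(len(zs),len(o),2)
    v=cv2.remap(im.astype(np.float32),uv[...,0],uv[...,1],cv2.INTER_CUBIC).mean(1)
    return v
E
python3 - <<'E'
from prof import *
s=np.load("s2.npy");s0=np.load("s0.npy");c=(537.3,292.0);zs=np.arange(10,82,2)
cols=[prof("scene",s,c,-20.6,31,st,zs)[:,0] for st in((25,65),(-65,-25))]+[prof("scene",s,c,249.4,75,(-20,20),zs)[:,0]]
cols+=[prof("scene",s0,c,-20.6,31,(-60,60),zs)[:,0],prof("scene",s0,c,249.4,75,(-20,20),zs)[:,0]]
for r in zip(zs,*cols):print(*[int(x) for x in r])
E
```

```text
10 214 191 202 214 216
12 213 191 195 213 215
14 208 190 187 210 213
16 201 187 178 205 210
18 190 181 169 195 205
20 176 171 159 182 199
22 159 159 149 166 191
24 143 144 139 149 181
26 129 131 130 133 171
28 118 120 121 121 160
30 113 114 114 116 149
32 113 114 108 117 140
34 118 118 103 123 133
36 124 124 99 135 128
38 131 130 96 149 128
40 135 133 95 162 130
42 134 131 94 172 135
44 129 125 93 179 142
46 123 119 94 182 149
48 117 114 96 184 157
50 113 111 99 184 164
52 112 112 104 185 170
54 116 114 111 185 175
56 123 120 118 185 178
58 135 128 127 186 180
60 150 137 137 186 180
62 166 148 146 186 180
64 180 157 153 187 178
66 191 163 160 188 177
68 198 164 164 189 175
70 201 161 166 191 174
72 203 156 166 193 172
74 203 149 164 194 171
76 203 142 160 194 170
78 203 135 154 194 169
80 203 129 148 194 168
```

```bash
python3 - <<'E'
from prof import *
s=np.load("s2.npy");s0=np.load("s0.npy");t=np.load("t2.npy");t0=np.load("t0.npy");c=np.array((537.1,292.2));B=lambda v:v[:,2];G=lambda v:v.sum(1)
u=np.array([np.cos(np.radians(69.4)),np.sin(np.radians(69.4))])
def line(n,im,z,ang,sts,rng):
    a=np.radians(ang);d=np.array([np.cos(a),np.sin(a)]);q=np.array([-d[1],d[0]]);L=np.arange(*rng,2.)
    out=[]
    for st in sts:
        o=np.linspace(*st,20);X=np.array([[*(c+l*d+k*q),z] for l in L for k in o])
        uv=proj(n,X).astype(np.float32).reshape(len(L),len(o),2)
        v=cv2.remap(im.astype(np.float32),uv[...,0],uv[...,1],cv2.INTER_CUBIC).mean(1);out+= [v[:,0],v[:,2]]
    return np.c_[(L,*out)].astype(int)
print("top -y end: t2 z63 lit half, t0 blank z43")
print(np.hstack([line("top",t,63.5,249.4,[(-20,20)],(60,92)),line("top",t0,43,249.4,[(-20,20)],(60,92))[:,1:]]))
print("scene +y end: s2, s0")
print(np.hstack([line("scene",s,63.5,69.4,[(-20,20)],(60,92)),line("scene",s0,43,69.4,[(-20,20)],(60,92))[:,1:]]))
print("scene -y end")
print(np.hstack([line("scene",s,63.5,249.4,[(-20,20),(-25,-12)],(60,92)),line("scene",s0,43,249.4,[(-20,20)],(60,92))[:,1:]]))
E
```

```text
top -y end: t2 z63 lit half, t0 blank z43
[[ 60 159  93 188 100]
 [ 62 165  98 188 101]
 [ 64 170 103 188 100]
 [ 66 175 108 186  99]
 [ 68 178 111 182  98]
 [ 70 178 112 175  98]
 [ 72 173 109 166 104]
 [ 74 161 103 159 119]
 [ 76 145  99 159 140]
 [ 78 134 105 167 161]
 [ 80 135 122 177 176]
 [ 82 148 144 185 186]
 [ 84 164 164 189 191]
 [ 86 178 179 191 193]
 [ 88 187 188 192 194]
 [ 90 192 194 192 194]]
scene +y end: s2, s0
[[ 60 209 130 194 113]
 [ 62 211 131 194 113]
 [ 64 212 131 194 112]
 [ 66 212 131 195 112]
 [ 68 211 130 195 114]
 [ 70 207 126 196 119]
 [ 72 199 119 197 131]
 [ 74 189 108 199 147]
 [ 76 178  96 200 162]
 [ 78 169  85 200 171]
 [ 80 165  79 196 169]
 [ 82 163  76 188 156]
 [ 84 163  75 179 135]
 [ 86 163  75 171 112]
 [ 88 163  75 166  94]
 [ 90 163  75 164  82]]
scene -y end
[[ 60 156  97 131  83 189 109]
 [ 62 163 101 131  82 189 109]
 [ 64 170 106 131  82 189 109]
 [ 66 177 110 133  83 188 109]
 [ 68 182 113 135  85 186 108]
 [ 70 183 113 138  87 179 104]
 [ 72 177 110 139  86 165  96]
 [ 74 163 101 135  83 147  91]
 [ 76 141  87 128  76 135  96]
 [ 78 120  73 123  69 138 115]
 [ 80 107  65 123  64 156 143]
 [ 82 106  63 129  63 179 169]
 [ 84 112  70 136  65 198 188]
 [ 86 122  81 140  66 209 198]
 [ 88 133  94 143  67 212 203]
 [ 90 146 107 144  67 212 203]]
```

The relative offset is about 0.7 mm along the length, the width looks flush, and the edges are parallel. I'll correct the length and lower gently.

move_arm(fingers=[55,55,55,55,55], travel=[[-0.8,0,0],[-0.8,0,1],[-0.8,0,2],[-0.8,0,2.5],[-0.8,0,3]], dr=[[0,0,0],[0,0,0],[0,0,0],[0,0,0],[0,0,0]])

```text
clock: 7.6
position: [536.7, 291.1, 224.6]
ee_rot: [-0.569, 0.822, -0.0, -0.0]
contact_force: [0.3, -0.4, -0.5]
gripper_width: 59.2
grasp_force: 65.5
```

move_arm(fingers=[55,55,55,55], travel=[[0,0,0.4],[0,0,0.8],[0,0,1.2],[0,0,1.2]], dr=[[0,0,0],[0,0,0],[0,0,0],[0,0,0]])

```text
clock: 8.0
position: [536.7, 291.1, 223.5]
ee_rot: [-0.569, 0.822, 0.0, -0.0]
contact_force: [-0.2, -0.2, -0.6]
gripper_width: 59.2
grasp_force: 65.5
```

move_arm(fingers=[55,55,55,55], travel=[[0,0,0.3],[0,0,0.6],[0,0,0.9],[0,0,0.9]], dr=[[0,0,0],[0,0,0],[0,0,0],[0,0,0]])

```text
clock: 8.4
position: [536.7, 291.1, 222.6]
ee_rot: [-0.569, 0.822, 0.0, -0.0]
contact_force: [-0.0, 0.2, -1.1]
gripper_width: 59.4
grasp_force: 65.5
```

move_arm(fingers=[55,55,55], travel=[[0,0,0.3],[0,0,0.6],[0,0,0.6]], dr=[[0,0,0],[0,0,0],[0,0,0]])

```text
clock: 8.7
position: [536.7, 291.1, 222.0]
ee_rot: [-0.569, 0.822, -0.0, -0.0]
contact_force: [0.7, -0.9, -1.2]
gripper_width: 59.3
grasp_force: 65.6
```

move_arm(fingers=[55,55,55], travel=[[0,0,0.3],[0,0,0.6],[0,0,0.6]], dr=[[0,0,0],[0,0,0],[0,0,0]])

```text
clock: 9.0
position: [536.7, 291.2, 222.0]
ee_rot: [-0.569, 0.822, -0.0, 0.0]
contact_force: [-2.1, 0.1, 3.2]
gripper_width: 59.1
grasp_force: 66.1
```

move_arm(fingers=[55,55,55], travel=[[0,0,0.3],[0,0,0.5],[0,0,0.5]], dr=[[0,0,0],[0,0,0],[0,0,0]])

```text
clock: 9.3
position: [536.7, 291.2, 221.9]
ee_rot: [-0.569, 0.822, -0.0, 0.0]
contact_force: [-4.0, -1.0, 6.7]
gripper_width: 59.6
grasp_force: 66.4
```

Contact at about 4–8 N. I'll relax slightly and release.

move_arm(fingers=[55,55,85,85,85,85], travel=[[0,0,-0.5],[0,0,-0.5],[0,0,-0.5],[0,0,-0.5],[0,0,-0.5],[0,0,-0.5]], dr=[[0,0,0],[0,0,0],[0,0,0],[0,0,0],[0,0,0],[0,0,0]])

```text
clock: 9.9
position: [536.8, 291.2, 221.0]
ee_rot: [-0.569, 0.822, -0.0, -0.0]
contact_force: [1.3, 0.2, -0.2]
gripper_width: 85.3
grasp_force: 0.0
```

move_arm(fingers=[85,85,85,85,85,85,85,85,85], travel=[[0,0,-15],[0,0,-40],[0,0,-80],[0,0,-130],[25,0,-175],[70,0,-190],[120,0,-190],[170,0,-190],[200,0,-190]], dr=[[0,0,0],[0,0,0],[0,0,0],[0,0,0],[0,0,0],[0,0,0],[0,0,0],[0,0,0],[0,0,0]])

```text
clock: 10.8
position: [464.5, 101.3, 411.7]
ee_rot: [-0.569, 0.823, 0.0, 0.0]
contact_force: [1.2, 1.0, -0.4]
gripper_width: 85.0
grasp_force: 0.0
```

```bash
python3 - <<'E'
from prof import *
st=arm.read_state();print(st["position"],st["ee_rot"],st["joints"].round(2))
t=avg("top");s=avg("scene");np.save("t3.npy",t);np.save("s3.npy",s)
def up(im,x,y,w,h,W=400,H=400): return cv2.resize(im[y:y+h,x:x+w],(W,H),interpolation=cv2.INTER_CUBIC).clip(0,255)
a=np.hstack([up(t,180,170,60,60),up(s,328,200,60,60)])
cv2.imwrite("pics/c4.png",a[:,:,::-1].astype(np.uint8))
s0=np.load("s0.npy");t0=np.load("t0.npy");c=(537.3,292.0);zs=np.arange(10,82,3)
cols=[prof("scene",s,c,-20.6,31,q,zs)[:,0] for q in((20,65),(-65,-20))]+[prof("scene",s,c,249.4,75,(-20,20),zs)[:,0]]
for r in zip(zs,*cols):print(*[int(x) for x in r])
R=lambda v:v[:,0]
br=lambda c:c[...,2]/(c[...,0]+1)
print("tmpl top",rect("top",t,(183,180,55,40),58,lambda c:(br(c)<.77)&(c[...,0]>130)))
E
```

```text
[464.47522768 101.32450305 411.68106614] [-5.68696364e-01  8.22547514e-01  1.69659259e-04  6.69670065e-05] [ 0.56  0.12 -0.33 -0.   -1.12 -0.92]
10 217 217 213
13 214 217 206
16 205 211 196
19 188 196 183
22 164 172 168
25 140 146 152
28 122 125 136
31 117 117 122
34 121 121 111
37 129 130 104
40 134 136 101
43 132 133 101
46 127 127 105
49 127 126 112
52 139 135 124
55 160 156 138
58 182 180 155
61 198 197 170
64 205 206 184
67 208 210 194
70 211 211 199
73 212 212 201
76 212 212 199
79 211 213 196
tmpl top [535.6 290.  538.2 293.4 151.4  61.   69.1]
```

View pics/c4.png

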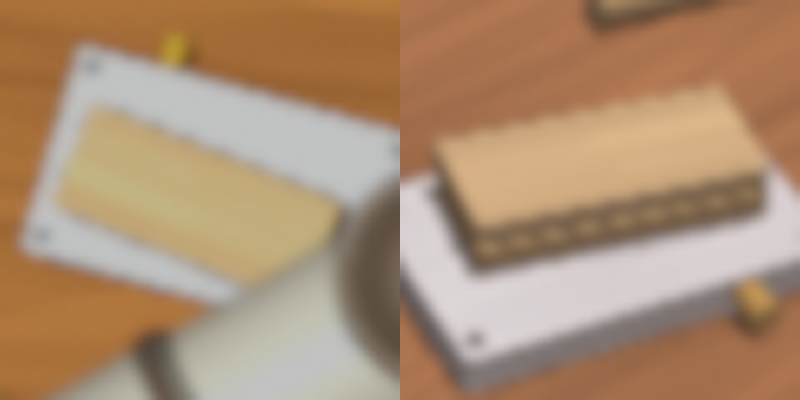

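Released. The template sits on the blank with a faint light strip at the near (+x) long edge, about (600,230) in the right crop, which suggests a small lateral offset. I'll quantify it in both views.

```bash
python3 - <<'E'
from h import *
t=np.load("t3.npy");s=np.load("s3.npy");s0=np.load("s0.npy");t0=np.load("t0.npy");c=(537.3,292.0)
fs=dict(B=lambda v:v[:,2],S=lambda v:v[:,2]/(v[:,0]+.02))
for k,f in fs.items():
  for nm,im,z in(("tmpl",t,58),("blank",t0,43)):
    print(k,nm,"top +x,-x,+y",[edge("top",im,c,a,z,h,q,f,1,6) for a,h,q in((-20.6,31,(5,35)),(-20.6,31,(35,65)),(159.4,31,(-35,-5)),(159.4,31,(-65,-35)),(69.4,75,(-22,22)))])
# full profile across, linear B and R
def line(n,im,z,ang,q0,rng):
    a=np.radians(ang);d=np.array([np.cos(a),np.sin(a)]);q=np.array([-d[1],d[0]]);L=np.arange(*rng,2.);o=np.linspace(*q0,30)
    X=np.array([[*(np.array(c)+l*d+k*q),z] for l in L for k in o]);uv=proj(n,X).astype(np.float32).reshape(len(L),len(o),2)
    v=cv2.remap(im.astype(np.float32),uv[...,0],uv[...,1],cv2.INTER_LINEAR).mean(1);return v[:,[0,2]].astype(int)
L=np.arange(20,44,2.)
print("top: L, +x t3(58) t0(43) | -x t3 t0")
print(np.c_[L,line("top",t,58,-20.6,(5,65),(20,44)),line("top",t0,43,-20.6,(5,65),(20,44)),line("top",t,58,159.4,(-65,-5),(20,44)),line("top",t0,43,159.4,(-65,-5),(20,44))].astype(int))
E
```

```text
B tmpl top +x,-x,+y [31.96, 31.8, 33.05, 32.78, 74.65]
B blank top +x,-x,+y [31.76, 31.79, 30.03, 30.2, 75.68]
S tmpl top +x,-x,+y [30.73, 30.75, 31.8, 31.9, 74.48]
S blank top +x,-x,+y [31.58, 31.09, 29.44, 29.25, 75.61]
top: L, +x t3(58) t0(43) | -x t3 t0
[[ 20 194 120 185  98 193 119 193 108]
 [ 22 193 120 185  99 193 118 192 109]
 [ 24 191 121 185 102 192 119 190 113]
 [ 26 188 125 184 109 190 121 186 122]
 [ 28 185 134 184 121 187 127 183 137]
 [ 30 182 147 183 138 183 138 182 155]
 [ 32 182 162 184 155 181 153 184 170]
 [ 34 184 176 185 171 181 167 186 182]
 [ 36 187 185 188 182 184 179 189 188]
 [ 38 190 191 190 189 188 187 191 192]
 [ 40 192 193 191 192 190 191 192 193]
 [ 42 192 194 192 194 191 193 192 194]]
```

Both views suggest the template sits about 1 mm toward −x and 1 mm toward −y of flush. I'll regrasp, lift a few mm, correct that and set it down again.

move_arm(fingers=[85,85,85,85,85,85,85,85,85,85], travel=[[-40,0,0],[-90,0,0],[-140,0,0],[-180,0,10],[-200,0,40],[-200,0,90],[-200,0,140],[-200,0,175],[-200,0,190],[-200,0,190]], dr=[[0,0,0],[0,0,0],[0,0,0],[0,0,0],[0,0,0],[0,0,0],[0,0,0],[0,0,0],[0,0,0],[0,0,0]])

```text
clock: 12.4
position: [536.0, 290.9, 218.0]
ee_rot: [-0.569, 0.822, -0.0, -0.003]
contact_force: [-0.4, 0.2, -0.3]
gripper_width: 85.0
grasp_force: 0.0
```

move_arm(fingers=[70,62,55,55,55], travel=[[0,0,0],[0,0,0],[0,0,0],[0,0,0],[0,0,0]], dr=[[0,0,0],[0,0,0],[0,0,0],[0,0,0],[0,0,0]])

```text
clock: 12.9
position: [537.2, 291.7, 223.9]
ee_rot: [-0.569, 0.822, 0.0, 0.002]
contact_force: [-1.2, -0.0, 5.7]
gripper_width: 58.6
grasp_force: 63.6
```

move_arm(fingers=[55,55,55,55,55,55], travel=[[0,0,-2],[0,0,-4],[0,0,-5],[-0.5,-0.5,-5],[-0.9,-1,-5],[-0.9,-1,-5]], dr=[[0,0,0],[0,0,0],[0,0,0],[0,0,0],[0,0,0],[0,0,0]])

```text
clock: 13.5
position: [538.0, 291.6, 226.1]
ee_rot: [-0.569, 0.822, -0.0, -0.0]
contact_force: [-0.2, 0.3, -0.8]
gripper_width: 59.0
grasp_force: 64.3
```

```bash
python3 - <<'E'
from prof import *
st=arm.read_state();print(st["position"],Ro.from_quat(st["ee_rot"]).as_matrix().round(4).tolist(),st["contact_force"])
s=avg("scene");t=avg("top");np.save("s4.npy",s);np.save("t4.npy",t)
c=(537.3,292.0);zs=np.arange(16,82,3);s2=np.load("s2.npy")
cols=[prof("scene",i,c,-20.6,31,q,zs)[:,0] for i in (s,s2) for q in((25,65),(-65,-25))]+[prof("scene",s,c,249.4,75,(-20,20),zs)[:,0]]
for r in zip(zs,*cols):print(*[int(x) for x in r])
E
```

```text
[538.0282261  291.63437513 226.12002713] [[-0.3522, -0.9359, -0.0004], [-0.9359, 0.3522, -0.0003], [0.0004, 0.0002, -1.0]] [-0.20729954  0.33901234 -0.75560358]
16 200 187 201 187 190
19 182 177 183 177 177
22 159 159 159 159 162
25 135 138 136 137 146
28 118 120 118 120 131
31 113 113 113 113 117
34 116 116 118 118 108
37 125 123 128 128 100
40 130 125 135 133 96
43 128 122 132 128 95
46 123 117 123 119 97
49 120 117 115 112 102
52 129 124 112 112 112
55 149 137 119 117 124
58 172 154 135 128 138
61 190 165 157 143 152
64 199 166 180 157 163
67 202 159 195 164 169
70 202 149 201 161 170
73 201 139 203 153 165
76 200 129 203 142 157
79 197 121 203 132 146
```

move_arm(fingers=[55,55,55,55,55], travel=[[0,0,0.6],[0,0,1.2],[0,0,1.8],[0,0,2.2],[0,0,2.2]], dr=[[0,0,0],[0,0,0],[0,0,0],[0,0,0],[0,0,0]])

```text
clock: 14.6
position: [538.0, 291.6, 224.1]
ee_rot: [-0.569, 0.822, -0.0, -0.0]
contact_force: [0.9, -0.5, -0.6]
gripper_width: 58.8
grasp_force: 64.3
```

move_arm(fingers=[55,55,55], travel=[[0,0,0.4],[0,0,0.8],[0,0,0.8]], dr=[[0,0,0],[0,0,0],[0,0,0]])

```text
clock: 14.9
position: [538.0, 291.7, 224.0]
ee_rot: [-0.569, 0.822, -0.0, 0.0]
contact_force: [-2.3, -1.2, 3.0]
gripper_width: 58.8
grasp_force: 65.0
```

Contact at 3 N. Release, rise and move away toward the robot's right so the stack is in view.

move_arm(fingers=[55,85,85,85,85], travel=[[0,0,-0.2],[0,0,-0.2],[0,0,-0.2],[0,0,-0.2],[0,0,-0.2]], dr=[[0,0,0],[0,0,0],[0,0,0],[0,0,0],[0,0,0]])

```text
clock: 15.4
position: [538.0, 291.7, 223.4]
ee_rot: [-0.569, 0.822, -0.0, -0.0]
contact_force: [0.7, -0.7, 1.1]
gripper_width: 84.8
grasp_force: 0.0
```

move_arm(fingers=[85,85,85,85,85,85,85,85,85,85], travel=[[0,0,-15],[0,0,-40],[0,0,-80],[0,0,-125],[20,0,-165],[60,-5,-180],[110,5,-180],[160,20,-180],[210,35,-180],[260,50,-180]], dr=[[0,0,0],[0,0,0],[0,0,0],[0,0,0],[0,0,0],[0,0,0],[0,0,0],[0,0,0],[0,0,0],[0,0,0]])

```text
clock: 16.4
position: [402.7, 70.4, 403.5]
ee_rot: [-0.569, 0.822, -0.0, 0.0]
contact_force: [0.6, -0.3, 0.0]
gripper_width: 84.9
grasp_force: 0.0
```

```bash
python3 - <<'E'
from prof import *
st=arm.read_state();print(st["clock"],st["position"],st["ee_rot"],st["joints"].round(2))
s=avg("scene");t=avg("top");np.save("s5.npy",s);np.save("t5.npy",t);t0=np.load("t0.npy");t3=np.load("t3.npy");s3=np.load("s3.npy")
c=(537.3,292.0);zs=np.arange(16,70,3)
cols=[prof("scene",i,c,-20.6,31,q,zs)[:,0] for i in (s,s3) for q in((20,65),(-65,-20))]+[prof("scene",i,c,249.4,75,(-20,20),zs)[:,0] for i in (s,s3)]
for r in zip(zs,*cols):print(*[int(x) for x in r])
f=lambda v:v[:,2]
for nm,im,z in(("now",t,58),("prev",t3,58),("blank",t0,43)):
    print(nm,"top +x,-x,+y,-y",[edge("top",im,c,a,z,h,q,f,1,6) for a,h,q in((-20.6,31,(5,35)),(-20.6,31,(35,65)),(159.4,31,(-35,-5)),(159.4,31,(-65,-35)),(69.4,75,(-22,22)),(249.4,75,(-22,22)))])
from u import r as ru,W
def up(im,x,y,w,h,W=400,H=400): return cv2.resize(im[y:y+h,x:x+w],(W,H),interpolation=cv2.INTER_CUBIC).clip(0,255)
a=np.hstack([up(t,180,170,60,60),up(s,150,200,140,140)])
cv2.imwrite("pics/c5.png",a[:,:,::-1].astype(np.uint8))
E
```

```text
16.4 [402.7254436   70.3545409  403.54472414] [-5.69267645e-01  8.22152253e-01 -2.75088878e-05  1.41632971e-04] [ 0.57  0.01 -0.48  0.   -1.08 -0.93]
16 204 208 205 211 195 196
19 186 192 188 196 182 183
22 162 168 164 172 167 168
25 139 143 140 146 150 152
28 122 124 122 125 134 136
31 116 116 117 117 120 122
34 118 119 121 121 111 111
37 125 125 129 130 105 104
40 128 129 134 136 102 101
43 127 127 132 133 103 101
46 124 125 127 127 106 105
49 129 128 127 126 113 112
52 146 143 139 135 124 124
55 169 166 160 156 138 138
58 188 187 182 180 155 155
61 200 201 198 197 170 170
64 206 207 205 206 183 184
67 209 210 208 210 192 194
now top +x,-x,+y,-y [31.37, 31.55, 32.47, 31.94, 74.21, 80.53]
prev top +x,-x,+y,-y [31.96, 31.8, 33.05, 32.78, 74.65, 68.39]
blank top +x,-x,+y,-y [31.76, 31.79, 30.03, 30.2, 75.68, 77.0]
```

View pics/c5.png

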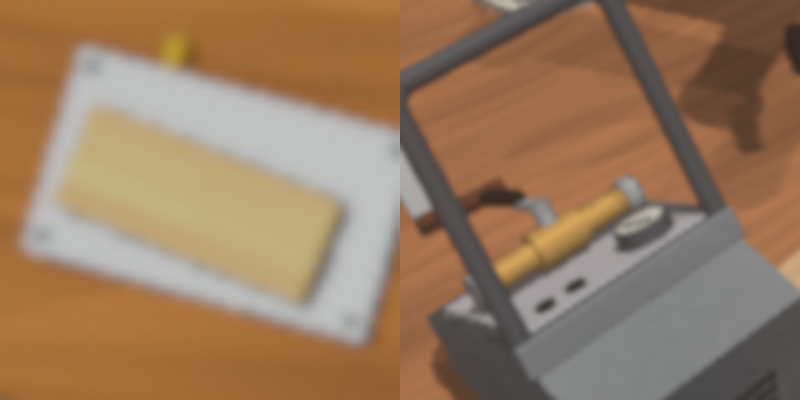

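The stack looks flush within about 1 mm in both views, and the blank has not moved. In the right crop the lever's grip is the black piece at about (485–523, 190–202), beside the try square. Next I'll locate the grip precisely.

```bash
python3 - <<'E'
from h import *
t=np.load("t5.npy");s=np.load("s5.npy")
def blk(im,box,th):
    x,y,w,h=box;c=cv2.resize(im[y:y+h,x:x+w],None,fx=8,fy=8,interpolation=cv2.INTER_CUBIC)
    m=(c.max(2)<th).astype(np.uint8);cs,_=cv2.findContours(m,0,cv2.CHAIN_APPROX_NONE);k=max(cs,key=cv2.contourArea)
    r=cv2.minAreaRect(k);p=(cv2.boxPoints(r)+.5)/8-.5+[x,y];ctr=(np.array(r[0])+.5)/8-.5+[x,y]
    return ctr,np.array(r[1])/8,p
res={}
for n,im,b,th in(("top",t,(355,205,22,40),60),("scene",s,(172,255,28,25),65)):
    res[n]=blk(im,b,th);print(n,res[n][0].round(2),res[n][1].round(1),res[n][2].round(1).tolist())
def lr(n,uv):
    a=ray(n,uv,0)[0];o=arm.camera_model(n)["pose"][:3,3];d=a-o;return o,d/np.linalg.norm(d)
A=[lr(n,res[n][0]) for n in res]
M=sum(np.eye(3)-np.outer(d,d) for o,d in A);bb=sum((np.eye(3)-np.outer(d,d))@o for o,d in A)
X=np.linalg.solve(M,bb);print("grip mid",X.round(1),[np.linalg.norm(np.cross(X-o,d)).round(1) for o,d in A])
# yaw from edges
uv=np.array([[45,85],[355,62],[55,522],[350,497]])/5+[320,120]-.4
for i,z in((0,220),(2,66)):
    a,b=ray("top",uv[i],z)[0],ray("top",uv[i+1],z)[0];e=a-b;print("yaw",np.degrees(np.arctan2(-e[0],e[1])).round(2),a.round(),b.round(),np.linalg.norm(e))
p=res["top"][2];i=np.argsort(p[:,1]);tip=p[i[2:]].mean(0);inn=p[i[:2]].mean(0)
a,b=ray("top",tip,118)[0],ray("top",inn,168)[0];e=b-a;print("lever tip",a.round(1),"inner",b.round(1),"yaw",np.degrees(np.arctan2(e[1],e[0])),np.hypot(*e[:2]))
E
```

```text
top [365.18 223.9 ] [ 5.2 18.1] [[361.6, 232.6], [363.5, 214.6], [368.8, 215.2], [366.8, 233.2]]
scene [184.69 268.56] [ 3.5 13. ] [[178.2, 266.8], [191.2, 266.8], [191.2, 270.3], [178.2, 270.3]]
grip mid [ 457.3 -268.6  142.5] [np.float64(1.4), np.float64(1.4)]
yaw 5.55 [ 743. -129.  220.] [ 763. -335.  220.] 207.26029730748908
yaw 6.07 [ 458. -156.   66.] [ 481. -371.   66.] 216.37071087926645
lever tip [ 427.1 -268.8  118. ] inner [ 487.6 -265.5  168. ] yaw 3.13684151377177 60.587743715359736
```

```bash
cat > v.py <<'E'
from h import *
yw=np.radians(5.7);U=Ro.from_euler('z',yw)
n=U.apply([-.6157,0,.788]);d0=U.apply([-.788,0,-.6157]);uy=U.apply([0,1,0])
A=np.array([564,-256.5,0])+U.apply([-41.2,0,192.8])
Rv=Ro.from_matrix(np.c_[-uy,d0,-n])
def T(slope,side,off): # TCP for tip at slope mm downslope, side mm to -unit y, off mm off panel
    return A+(off+173-67)*n+slope*d0-side*uy
E
python3 - <<'E'
from v import *
print(T(80,-45,50),T(80,-45,110))
d,r=plan((340,-90,370),Rv)
plan(T(80,-50,100),Rv)
E
```

```text
[ 360.2317272  -231.61517257  266.472     ] [ 323.47238433 -235.28424277  313.752     ]
travel [174.9, 3.4, 33.4] dr [0.6521, -0.1526, -0.4415]
travel [309.4, -35.5, 97.6] dr [0.6521, -0.1526, -0.4415]
```

move_arm(fingers=[0,0,0,0,0,0,0,0,0], travel=[[22,0,4],[44,1,8],[66,1,12],[88,2,17],[110,2,21],[132,3,25],[154,3,29],[175,3,33],[175,3,33]], dr=[[0.082,-0.019,-0.055],[0.163,-0.038,-0.11],[0.245,-0.057,-0.166],[0.326,-0.076,-0.221],[0.408,-0.095,-0.276],[0.489,-0.114,-0.331],[0.571,-0.134,-0.386],[0.652,-0.153,-0.4415],[0.652,-0.153,-0.4415]])

```text
clock: 17.9
position: [337.9, -92.6, 369.0]
ee_rot: [0.7, -0.637, 0.218, -0.24]
contact_force: [0.7, 0.8, -0.1]
gripper_width: -0.3
grasp_force: 0.0
```

```bash
python3 - <<'E'
from v import *
s=arm.read_state();print(s["position"],s["joints"].round(2),s["gripper_width"])
plan(T(80,-50,100),Rv); plan(T(80,-50,50),Rv)
E
```

```text
[337.90000753 -92.55238866 369.03876118] [ 0.19 -0.19 -0.95  0.38 -0.17 -0.45] -0.33192808181552386
travel [135.7, 55.9, 36.6] dr [0.0036, -0.0027, -0.0038]
travel [135.6, 55.7, 86.6] dr [0.0036, -0.0027, -0.0038]
```

Joint 5 is close to its limit at a 38° lean, so I'll use 28°.

```bash
cat >> v.py <<'E'
le=np.radians(28)
tz=U.apply([np.sin(le),0,-np.cos(le)]);ty=U.apply([-np.cos(le),0,-np.sin(le)])
Rv=Ro.from_matrix(np.c_[-uy,ty,tz])
def T(slope,side,off): return A+(off-67)*n+slope*d0-side*uy-173*tz
E
python3 - <<'E'
from v import *
print(T(80,-50,50))
plan((345,-92,370),Rv)
plan(T(80,-50,100),Rv); plan(T(80,-50,50),Rv)
E
```

```text
[ 384.90756627 -224.1273514   282.89793356]
travel [0.1, -6.2, 3.6] dr [-0.171, -0.0024, -0.0041]
travel [135.6, 25.8, 39.1] dr [-0.171, -0.0024, -0.0041]
travel [135.5, 25.6, 89.1] dr [-0.171, -0.0024, -0.0041]
```

move_arm(fingers=[0,0,0,0,0,0,0,0], travel=[[0,-3,0],[5,-6,3],[30,0,10],[60,8,18],[90,16,26],[115,22,34],[135.5,26,39],[135.5,26,39]], dr=[[-0.06,0,0],[-0.12,0,-0.002],[-0.171,0,-0.004],[-0.171,0,-0.004],[-0.171,0,-0.004],[-0.171,0,-0.004],[-0.171,-0.002,-0.004],[-0.171,-0.002,-0.004]])

```text
clock: 18.7
position: [358.3, -226.9, 323.2]
ee_rot: [0.719, -0.651, 0.163, -0.181]
contact_force: [0.6, -0.3, -0.5]
gripper_width: -0.1
grasp_force: 0.0
```

```bash
python3 - <<'E'
from v import *
s=arm.read_state();print(s["position"],s["joints"].round(2),s["contact_force"])
plan(T(80,-50,100),Rv); plan(T(80,-50,50),Rv)
t=arm.get_image("top");sc=arm.get_image("scene")
def up(im,x,y,w,h,W=400,H=400): return cv2.resize(im[y:y+h,x:x+w],(W,H),interpolation=cv2.INTER_CUBIC).clip(0,255)
tip=s["position"]+173*Ro.from_quat(s["ee_rot"]).as_matrix()[:,2]
print("tip",tip.round(1),proj("top",tip).round(1),proj("scene",tip).round(1))
a=np.hstack([up(t,320,160,90,90),up(sc,150,200,90,90)])
cv2.imwrite("pics/c6.png",a[:,:,::-1].astype(np.uint8))
E
```

```text
[ 358.27253287 -226.93577652  323.17668129] [-0.25  0.07 -0.56 -0.35 -0.5   0.62] [ 0.57897909 -0.33025722 -0.47500557]
travel [-0.1, 3.9, -1.1] dr [-0.0033, 0.001, -0.0002]
travel [-0.1, -4.6, 48.2] dr [-0.0033, 0.001, -0.0002]
tip [ 439.6 -218.6  170.7] [[352.4 228.7]] [[197.1 249.4]]
```

View pics/c6.png

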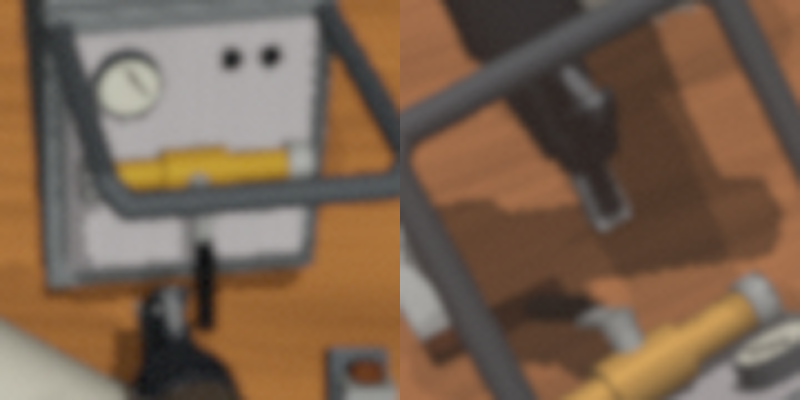

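The fingertips are at about (165,290) in the left crop, clear on the +y side of the black grip at (205,285). The scene view matches the predicted tip pixel. I'll descend beside the lever.

move_arm(fingers=[0,0,0,0,0], travel=[[0,-1,12],[0,-2,25],[0,-4,38],[0,-5,48],[0,-5,48]], dr=[[0,0,0],[0,0,0],[0,0,0],[0,0,0],[0,0,0]])

```text
clock: 19.3
position: [384.4, -222.0, 282.2]
ee_rot: [0.721, -0.649, 0.162, -0.181]
contact_force: [-0.0, -0.6, -0.4]
gripper_width: -0.0
grasp_force: 0.0
```

move_arm(fingers=[0,0,0,0,0], travel=[[8,0,0],[16,0,0],[24,0,0],[30,0,0],[30,0,0]], dr=[[0,0,0],[0,0,0],[0,0,0],[0,0,0],[0,0,0]])

```text
clock: 19.8
position: [386.9, -253.2, 284.0]
ee_rot: [0.72, -0.65, 0.164, -0.181]
contact_force: [-0.4, 0.9, -0.0]
gripper_width: 0.4
grasp_force: 0.0
```

```bash
cat > arc.py <<'E'
from v import *
import sys
def loc():
    s=arm.read_state();R=Ro.from_quat(s["ee_rot"]).as_matrix();t=s["position"]+173*R[:,2]-A
    return np.array([t@d0,-t@uy,t@n+67]).round(1),s
p,s=loc();print("slope,side,off",p,"F",s["contact_force"].round(1),s["joints"].round(2))
def arc(rho,w,off,ths):
    C=Ro.from_quat(s["ee_rot"])
    for th in ths:
        a=np.radians(th);sl=rho*np.cos(a)+w*np.sin(a);sd=rho*np.sin(a)-w*np.cos(a)
        print(th,C.inv().apply(T(sl,sd,off)-s["position"]).round(1).tolist(),(round(sl),round(sd)))
E
python3 - <<'E'
from arc import *
arc(80,20,50,range(0,91,9))
E
```

```text
slope,side,off [ 79.2 -21.1  51.3] F [-0.4  0.9 -0. ] [-0.32  0.2  -0.49 -0.44 -0.46  0.77]
0 [0.9, -0.2, 1.4] (80, -20)
9 [13.6, 1.9, 1.8] (82, -7)
18 [26.6, 2.1, 1.8] (82, 6)
27 [39.4, 0.2, 1.4] (80, 18)
36 [51.7, -3.6, 0.8] (76, 31)
45 [63.3, -9.3, -0.2] (71, 42)
54 [73.9, -16.6, -1.5] (63, 53)
63 [83.1, -25.5, -3.0] (54, 62)
72 [90.9, -35.8, -4.8] (44, 70)
81 [96.9, -47.1, -6.7] (32, 76)
90 [101.0, -59.2, -8.8] (20, 80)
```

move_arm(fingers=[0,0,0,0,0,0], travel=[[7,1,1],[14,2,2],[20,2,2],[27,2,2],[33,1,2],[39,0,1]], dr=[[0,0,0],[0,0,0],[0,0,0],[0,0,0],[0,0,0],[0,0,0]])

```text
clock: 20.4
position: [391.1, -291.2, 282.4]
ee_rot: [0.72, -0.65, 0.162, -0.181]
contact_force: [-0.6, 4.0, -0.4]
gripper_width: 0.0
grasp_force: 2.1
```

```bash
python3 - <<'E'
from arc import *
arc(80,20,50,[36,45,54,63,72,81,90])
E
```

```text
slope,side,off [80.2 16.7 49.9] F [-0.6  4.  -0.4] [-0.41  0.24 -0.42 -0.48 -0.53  0.88]
36 [13.5, -4.1, -0.8] (76, 31)
45 [25.1, -9.8, -1.9] (71, 42)
54 [35.6, -17.1, -3.2] (63, 53)
63 [44.9, -26.0, -4.8] (54, 62)
72 [52.6, -36.2, -6.6] (44, 70)
81 [58.6, -47.5, -8.6] (32, 76)
90 [62.8, -59.6, -10.7] (20, 80)
```

The lever is being pushed with 4 N at the tool. Continue along the arc.

move_arm(fingers=[0,0,0,0,0,0,0,0,0], travel=[[7,-2,0],[13.5,-4,-1],[19.5,-7,-1],[25,-10,-2],[30.5,-13.5,-2.5],[35.5,-17,-3],[40.5,-21.5,-4],[45,-26,-5],[49,-31,-5.5]], dr=[[0,0,0],[0,0,0],[0,0,0],[0,0,0],[0,0,0],[0,0,0],[0,0,0],[0,0,0],[0,0,0]])

```text
clock: 21.3
position: [420.9, -337.6, 302.4]
ee_rot: [0.72, -0.65, 0.163, -0.181]
contact_force: [-4.1, 3.0, -1.2]
gripper_width: 0.1
grasp_force: 2.0
```

```bash
python3 - <<'E'
from arc import *
arc(80,20,50,[72,76,80,84,87,90,93])
E
```

```text
slope,side,off [48.1 66.1 50.2] F [-4.1  3.  -1.2] [-0.47  0.29 -0.28 -0.46 -0.62  0.89]
72 [3.4, -4.9, -0.6] (44, 70)
76 [6.3, -9.8, -1.5] (39, 73)
80 [8.8, -14.9, -2.3] (34, 75)
84 [11.0, -20.1, -3.3] (28, 77)
87 [12.4, -24.2, -4.0] (24, 79)
90 [13.6, -28.3, -4.7] (20, 80)
93 [14.5, -32.4, -5.4] (16, 81)
```

move_arm(fingers=[0,0,0,0,0,0], travel=[[3,-5,-0.5],[6,-10,-1.5],[9,-14,-2],[10,-17,-3],[11,-20,-3],[11,-20,-3]], dr=[[0,0,0],[0,0,0],[0,0,0],[0,0,0],[0,0,0],[0,0,0]])

```text
clock: 21.9
position: [438.5, -346.7, 314.9]
ee_rot: [0.72, -0.649, 0.164, -0.181]
contact_force: [-2.5, 2.0, -0.8]
gripper_width: 0.2
grasp_force: 1.4
```

move_arm(fingers=[0,0,0], travel=[[0,-1.5,-0.2],[0.5,-3,-0.5],[0.5,-3,-0.5]], dr=[[0,0,0],[0,0,0],[0,0,0]])

```text
clock: 22.2
position: [439.3, -346.8, 315.4]
ee_rot: [0.72, -0.65, 0.162, -0.18]
contact_force: [-6.5, -0.2, -3.1]
gripper_width: -0.1
grasp_force: 3.8
```

move_arm(fingers=[0,0,0], travel=[[0,-1.5,-0.3],[0,-2.5,-0.5],[0,-2.5,-0.5]], dr=[[0,0,0],[0,0,0],[0,0,0]])

```text
clock: 22.5
position: [440.0, -346.9, 315.8]
ee_rot: [0.721, -0.65, 0.16, -0.18]
contact_force: [-10.3, -2.3, -5.0]
gripper_width: -0.3
grasp_force: 5.8
```

```bash
python3 - <<'E'
from arc import *
E
```

```text
slope,side,off [26.7 76.8 49.8] F [-10.3  -2.3  -5. ] [-0.46  0.31 -0.23 -0.43 -0.66  0.85]
```

move_arm(fingers=[0,0,0], travel=[[0,-1.5,-0.3],[0,-3,-0.5],[0,-3,-0.5]], dr=[[0,0,0],[0,0,0],[0,0,0]])

```text
clock: 22.8
position: [440.8, -346.9, 316.3]
ee_rot: [0.721, -0.651, 0.157, -0.178]
contact_force: [-14.5, -5.9, -6.1]
gripper_width: -0.2
grasp_force: 8.4
```

move_arm(fingers=[0,0,0,0,0,0,0,0,0], travel=[[0,12,0],[0,25,0],[0,35,-15],[0,40,-45],[0,40,-85],[-20,50,-110],[-50,70,-120],[-90,90,-120],[-90,90,-120]], dr=[[0,0,0],[0,0,0],[0,0,0],[0,0,0],[0,0,0],[0.0,0,0],[0,0,0],[0,0,0],[0,0,0]])

```text
clock: 23.7
position: [295.6, -267.3, 382.4]
ee_rot: [0.721, -0.649, 0.162, -0.182]
contact_force: [0.4, -1.2, -0.3]
gripper_width: 0.3
grasp_force: 0.0
```

```bash
python3 - <<'E'
from arc import *
t=avg("top",2);sc=avg("scene",2)
def up(im,x,y,w,h,W=400,H=400): return cv2.resize(im[y:y+h,x:x+w],(W,H),interpolation=cv2.INTER_CUBIC).clip(0,255)
a=np.hstack([up(t,320,150,90,90),up(sc,130,200,90,90)])
cv2.imwrite("pics/c7.png",a[:,:,::-1].astype(np.uint8))
for th in(84,87,90):
    a=np.radians(th);r=np.cos(a)*d0-np.sin(a)*uy
    print(th,[((proj("top",A+k*r)[0]-[320,150])*4.444).round() for k in(40,122)],[((proj("scene",A+k*r)[0]-[130,200])*4.444+[400,0]).round() for k in(40,122)])
E
```

```text
slope,side,off [ 91.4 -16.7 185.6] F [ 0.4 -1.2 -0.3] [-0.43 -0.05 -0.49 -0.37 -0.73  0.77]
84 [array([257., 240.]), array([364., 241.])] [array([634., 345.]), array([502., 422.])]
87 [array([258., 238.]), array([365., 234.])] [array([635., 346.]), array([505., 423.])]
90 [array([258., 235.]), array([366., 227.])] [array([636., 346.]), array([508., 424.])]
```

View pics/c7.png

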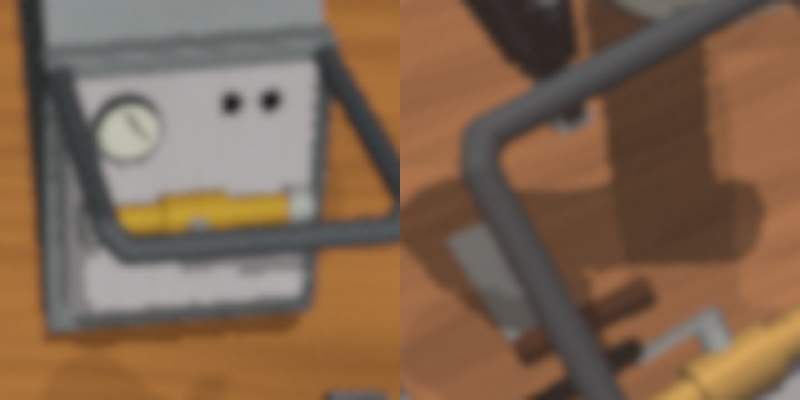

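The scene crop shows the lever lying along the pipe, with the grip from about (640,350) to (540,395). In the top view the grip is fully hidden under the guard bar, as it should be at 90°. Pushing against the stop built up about 16 N with almost no further movement. The arm is clear, so I'm handing in.

```bash
python3 -c "
from bench import arm
print(arm.job_done())"
```

```text
the job is handed in; nothing more can be done
None
```

I laid the template on the blank, flush to within about 1 mm by camera, turned the vacuum valve to fully on against its stop, and handed the job in with the arm clear; the job returned no verdict.

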